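# Index the cake turntable one division and clamp it

## Robot

A 7-joint arm with a two-finger parallel gripper is mounted at the origin on the work surface. World frame = base frame: x ahead of the robot, y to its left, z up, the work surface at z = 0. Lengths are in m, angles in rad, forces in N, time in s.
With the tool pointing down it reaches from about 0.425 to 0.925 m from the base axis. Payload 6.8 kg.
Tool frame: the origin (TCP) lies midway between the tips of the shut fingers; the grasp point (between the pads) lies 19 mm behind it; z points along the fingers, y is the line along which they close (so a half turn about z gives the same grasp; the last joint's range is limited). The gripper opens to 85 mm and grips with 20 to 120 N. Pads are 22 mm wide; open, the fingers measure 114 mm over their backs; the gripper's body (76 mm by 85 mm) begins 54 mm behind the grasp point. The pads swing forward as they close: fully open they stand 13 mm farther back than shut.
Start: joints at [1.084, 0.477, 0.022, 1.555, -0.011, 1.109, -0.083], TCP at [0.25, -0.627, 0.231] pointing down, gripper open.
Joint ranges: [-2.96, 2.96], [-0.34, 2.1], [-1.41, 1.46], [0.24, 2.44], [-1.37, 4.51], [0.17, 1.92], [-2.96, 2.96]. Speed limits (rad/s): [2.39, 2.39, 3.14, 3.14, 3.14, 3.14, 3.14].

## Interface

Orientations are given as a rotation vector (axis times angle).
In Python, from bench import get_obs, grab_frame, camera_params, r gives the robot as it stands.
- The arm moves only by the shell command python3 -m jog 'ROWS' [FORCE]. ROWS is JSON, a list of rows, each an object of numbers: "rx", "ry", "rz": the turn, a rotation vector about the world's x, y, z scaled (see below); "x", "y", "z": the shift along the world's x, y, z scaled (see below); "jaw": the opening, from -1 (shut) to 1 (fully open). In form: [{"rx": .., "ry": .., "rz": .., "x": .., "y": .., "z": .., "jaw": ..}, ...]. A call has 1 to 8 rows; each row shifts and turns the commanded pose from where the row before left it; what a row does not reach is not made up. The controller multiplies each number of a shift by 60 mm and each number of a turn by 10 degrees. A row lasts 1/8 s, in which the tool goes at most 62.5 mm and 10.7 degrees, less where a joint would pass 70% of its speed; a pose out of reach is approached as far as the arm can. A call with a number of a shift or a turn outside -1 to 1 is refused whole. A call with a gripper value outside its range is refused whole. The fingers move at their own pace and stop on an object; FORCE is the grip in N (left out, the last holds). Time passes only in rows, so rows that do not move let the fingers close. It gives the time, the measured TCP pose, the force, the opening and the grip force at its end, in the units of the state.
- get_obs(): the state, without advancing time (a new reading comes with each control period).
- grab_frame(name): name is "scene" or "top"; returns the picture (480x640x3 uint8, red, green, blue); there is no depth.
- camera_params(name): a dict with "fx", "fy", "cx", "cy" (pixels), "R" (3x3) and "t" (3): a world point X has camera coordinates R X + t. Camera axes: x right, y down, z forward; pixel columns grow to the right and rows downward; lengths in m; the calibration is good to about 2 mm. A picture is of the moment at which its call begins. camera_params takes no time and is no camera call.
- r.hand_in(): hands the job in; it is judged then, once.
The state is a dict: "clock": time; "joints": joint angles; "qvel": joint speeds; "tau": joint torques, N m; "tcp_pos": TCP position; "orientation": TCP orientation; "contact_force": force on the tool from outside, world axes, zero at the start; "moment": the same for the moment, N m; "grip_width": finger opening in m; "gripper_force": force on a finger pad.
Only numpy, scipy, OpenCV 4.12 (cv2) and the standard library are available. Lean on these libraries where they do the work, as an engineer would, in place of code of your own. Each camera call takes 0.05 s, during which the arm holds its last target. There are 200 camera calls.

## Task

Get the display cake ready for the next picture: crank the worm-drive turntable on, clockwise as seen from the handle's end, until the red division line stands at the pointer, without running past it. Then swing the clamp lever clockwise until it nips the platter rim firmly, so that it stays tight when you let go. Handle crank and lever gently, by feel, and leave the cake and the other table pieces where they are.

Things in the scene. Friction and masses are not known exactly. Their poses are not given: they have to be found in the camera images.
- turntable: Display turntable fixed to the table: pearl-white square base 200 x 200 mm, 76 mm high, carrying a round aluminium platter, 200 mm diameter, rim 84 to 104 mm above the table, with ten long division lines 36 degrees apart, nine black and one red. Origin on the platter's axis at table level, z up; the crank comes out of the -x face. It does not turn with the platter.
- platter (a joint): Turn of the platter from its start, rad, growing anticlockwise from above as the crank turns clockwise. One crank turn moves it 9 degrees (40:1); the red line starts 26 to 42 degrees short of the pointer: about 3 to 4.7 turns. It stays where it is left. The crank has a hidden lost motion of up to 40 degrees on the worm shaft, in which it turns almost freely and the platter stands still.
- red_line (a point): Point on the red division line, on top of the platter, 95 mm from its axis and 105 mm above the table; it travels with the platter.
- pointer: Index pointer, a dark bracket with a brass blade and red tip on the base edge just outside the platter rim, top 109 mm above the table. Fixed, but set elsewhere along the rim each time. Origin on the platter's axis at table level, x axis through the pointer's tip. The red line is on the mark when it lies on this x axis.
- pointer_tip (a point): The pointer's mark: at the platter's edge, 100 mm from the platter's axis, 105 mm above the table.
- crank_handle: Black cylindrical crank grip, 16 mm diameter, 52 mm long, level, parallel to the turntable's x axis, spinning freely on the pin of a steel crank arm. Origin at its centre. The arm's face is 32 mm from the origin towards the turntable; beyond the free end all is clear. Turning takes about 3 to 6 N. Hold it lightly: over 160 N of finger force in all (pinch of both fingers plus push) cracks it.
- crank_axis (a point): Fixed centre of the 30 mm radius circle, square to the turntable's x axis, that the grip's centre runs on: 64 mm above the table, 163 mm along the turntable's -x, 45 mm along its +y. Clockwise (looking along the turntable's +x) is from the turntable's +y side over the top to its -y side. The grip starts above the axis on the -y side, 107 to 145 degrees round from +y.
- clamp: Rim clamp at the base's (-x, -y) corner: a rose lever on a vertical pivot about 114 mm from the platter's axis, with a brass cam under it that bites the platter rim as the lever is swung clockwise from above. Origin on the pivot at table level (fixed). The lever's arm is 70 mm long, 11 mm thick, 116 mm above the table. It starts slack and stays where it is left.
- clamp_knob (a point): Axis of the upright knob at the lever's end, 130 mm up; knob 16 mm thick, from 109 to 143 mm above the table, 70 mm from the pivot. Pushed square to the arm it drags with 2 to 4 N while slack. The cam bites after 7 to 80 degrees of swing, hidden and different each time; then the force climbs 1 to 3 N per mm. 9 to 14 N is a firm nip, under 6 N does not hold, over 25 N bruises the rim.
- cake: Display cake on a gold board, 148 mm diameter, 66 mm high (115 mm with its topper ball), loose on the middle of the platter; it rides round with it. Origin at its underside's centre.
- vase: Loose rose-pink footed vase with flowers, 92 mm diameter, 140 mm high. Origin at its underside's centre. Bystander.
- macaron_tray: Loose magenta six-sided tray with five macarons, 128 mm wide, 33 mm high. Origin at its underside's centre. Bystander.
- cupcake_dish: Loose pewter footed dish with a cupcake, 124 mm diameter, 120 mm high. Origin at its underside's centre. Bystander.

How it is judged:
On the way:
1. the red line stands at the pointer (within 3.3 mm) while the clamp is still slack (y of red_line in the frame of pointer between -0.0033 and 0.0033 m and contact force between clamp and turntable below 5 N), for 0.2 s.
At the end, for the whole second after the job is handed in: The red line stands within 3.3 mm (2 degrees) of the pointer's line, the clamp cam, let go, bears on the platter rim with more than 20 N (a push of about 7 N or more at the knob leaves that), and the cake stands still in the middle of the platter (y of red_line in the frame of pointer between -0.0033 and 0.0033 m and contact force between clamp and turntable above 20 N and linear speed of cake below 0.01 m/s and horizontal distance between cake and turntable below 0.012 m); the robot touches nothing.
It fails at once if the red line run more than 6 mm (3.6 degrees) past the pointer (y of red_line in the frame of pointer above 0.006 m).
It fails at once if the clamp lever pushed with more than 25 N (contact force between the fingers and clamp above 25 N).
It fails at once if the cake shifted on the platter or tipped (horizontal distance between cake and turntable above 0.015 m or angle between cake's own z axis and vertical above 0.12 rad).
It fails at once if the crank grip squeezed and forced with more than 160 N (both fingers together) (contact force between the fingers and crank_handle above 160 N).
It fails at once if the vase, macaron tray or cupcake dish moved more than 12 mm or tipped (distance of any of vase, macaron_tray, cupcake_dish from where it was at the start of the episode above 0.012 m or angle between any of vase, macaron_tray, cupcake_dish's own z axis and vertical above 0.15 rad).
It also fails if it takes over 72 s, if anything falls off the work surface, if the arm or the gripper's body presses on something with over 40 N, if the wrist force passes 120 N, or if a joint passes its speed limit or range.

## Working session

There is one attempt and no reset: what is moved stays moved. The work goes in short steps, Python scripts to look and compute and a shell command to move; the robot and the scene stay as the last step left them, time stands still between calls to the robot, and variables do not carry over. Pictures are saved under pics/ and viewed, at most 10 in all, crops included, and the job is handed in when it is done.

```bash
mkdir -p pics; ls; python3 - <<'E'
from bench import get_obs, grab_frame, camera_params, r
import cv2, numpy as np
for n in ("scene","top"):
    im=grab_frame(n); cv2.imwrite(f"pics/{n}0.png",im[:,:,::-1])
    p=camera_params(n); R=np.array(p["R"]);t=np.array(p["t"]);print(n,p, "cam at",-R.T@t)
print(get_obs())
E
```

```text
pics
scene {'fx': 540.4691725590445, 'fy': 540.4691725590445, 'cx': 319.8432711966071, 'cy': 245.53229814610827, 'R': array([[-0.60270562,  0.79772889, -0.01935331],
       [ 0.5109802 ,  0.36720368, -0.77721341],
       [-0.61289898, -0.47832005, -0.6289394 ]]), 't': array([ 0.33197736, -0.17204917,  1.48287293])} cam at [1.19684965 0.50763702 0.80534315]
top {'fx': 456.44717247918805, 'fy': 456.44717247918805, 'cx': 323.93753326913486, 'cy': 239.9280134075758, 'R': array([[ 0.02263752, -0.999363  ,  0.02758878],
       [-0.98761718, -0.02663952, -0.15460476],
       [ 0.15524123, -0.02374728, -0.98759112]]), 't': array([-0.06796618,  0.53729585,  1.12353515])} cam at [ 0.35776222 -0.02692867  1.19453695]
{'clock': 0.1, 'joints': array([ 1.08390017,  0.47771386,  0.02233561,  1.55637424, -0.01151299,
        1.10930285, -0.08306509]), 'qvel': array([-0.00097237, -0.00078678, -0.00016149, -0.0019445 , -0.00084945,
       -0.00015775, -0.00055441]), 'tau': array([ 5.15800493e-03, -5.97754383e+01,  1.61444653e+00, -2.81952435e+01,
        1.28854369e-02,  4.95900764e-03, -1.82648427e-05]), 'tcp_pos': array([ 0.2494099 , -0.6266419 ,  0.23041605]), 'orientation': array([-3.08380932e+00, -5.91241269e-01,  6.57529914e-04]), 'contact_force': array([-0.56750798,  1.12706309,  0.00964512]), 'moment': array([0.00095989, 0.02178464, 0.03464649]), 'gripper_force': 0.0, 'grip_width': 0.08550055070927462}
```

View pics/scene0.png

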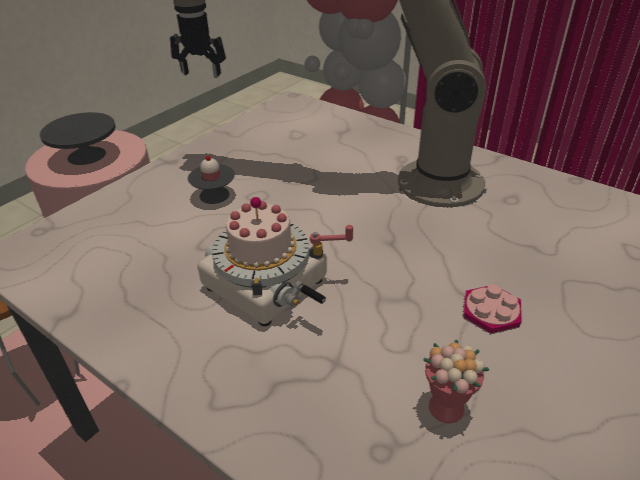

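View pics/top0.png

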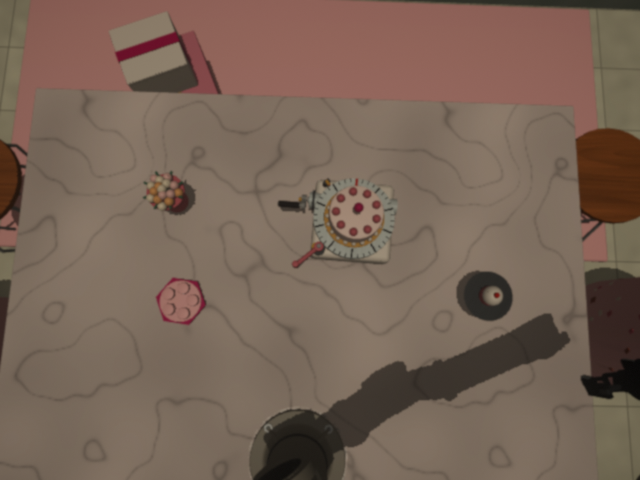

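```bash
cat > h.py <<'E'
import numpy as np, cv2
from bench import get_obs, grab_frame, camera_params, r
def ray(cam,uv,z):
    p=camera_params(cam);R=np.array(p["R"]);t=np.array(p["t"]);c=-R.T@t
    d=R.T@np.array([(uv[0]-p["cx"])/p["fx"],(uv[1]-p["cy"])/p["fy"],1]); return c+d*(z-c[2])/d[2]
def proj(cam,X):
    p=camera_params(cam);q=np.array(p["R"])@np.array(X)+np.array(p["t"])
    return np.array([p["fx"]*q[0]/q[2]+p["cx"],p["fy"]*q[1]/q[2]+p["cy"]])
def crop(im,x0,y0,x1,y1,s,f):
    cv2.imwrite(f,cv2.resize(im[y0:y1,x0:x1,::-1],None,fx=s,fy=s,interpolation=cv2.INTER_CUBIC))
E
python3 - <<'E'
from h import *
a=cv2.imread("pics/top0.png")[:,:,::-1];b=cv2.imread("pics/scene0.png")[:,:,::-1]
crop(a,270,170,410,275,5.7,"pics/topc.png");crop(b,190,190,360,330,4.2,"pics/scec.png")
E
```

```text
(no output)
```

View pics/topc.png

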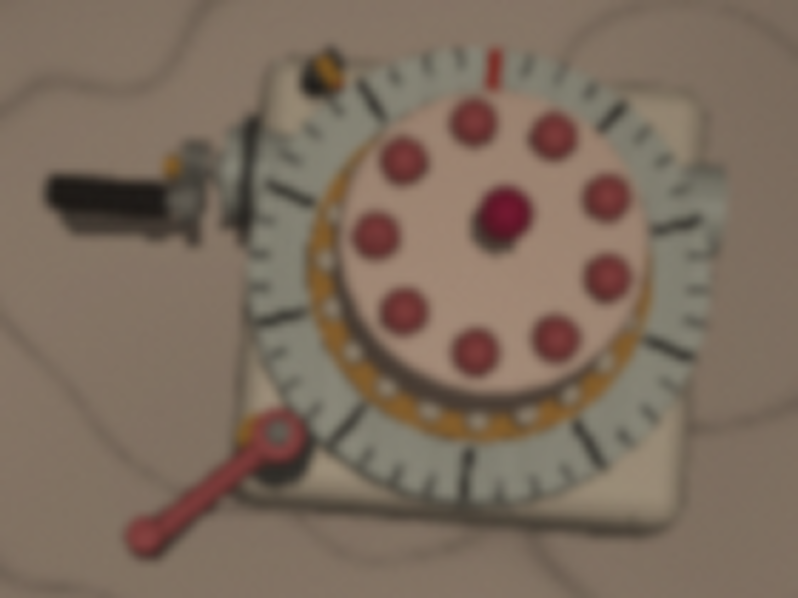

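View pics/scec.png

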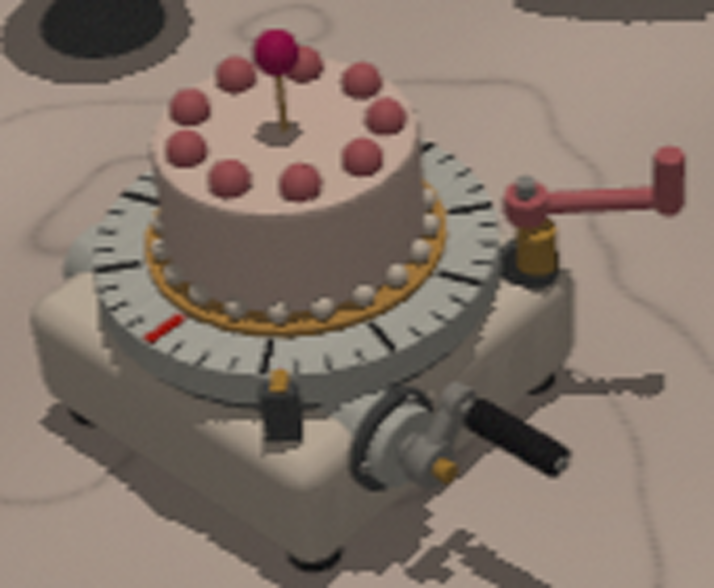

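```bash
cat > m.py <<'E'
from h import *
from scipy.optimize import least_squares
T=lambda p,z: ray("top",(270+(p[0]+.5)/5.7-.5,170+(p[1]+.5)/5.7-.5),z)
S=lambda p,z: ray("scene",(190+(p[0]+.5)/4.2-.5,190+(p[1]+.5)/4.2-.5),z)
L=[(364,83),(268,183),(259,319),(335,441),(466,501),(601,466),(692,357),(697,222),(620,104),(496,48)]
P=np.array([T(p,.104)[:2] for p in L])
f=least_squares(lambda q:np.hypot(*(P-q[:2]).T)-q[2],[.6,-.1,.09]);C=f.x[:2];print("centre,r",f.x,f.fun.round(4))
deg=lambda v:np.degrees(np.arctan2(v[1],v[0]))
print("line angs",[round(deg(p-C),1) for p in P])
print("red top",deg(T((496,68),.104)[:2]-C),"scene",deg(S((164,328),.104)[:2]-C), "scene centre-based pts", [round(np.hypot(*(S(p,.104)[:2]-C)),4) for p in[(164,328)]])
for n,q in(("ptr top",T((334,82),.108)),("ptr scene",S((280,378),.109))):
    v=q[:2]-C;print(n,q,deg(v),np.hypot(*v))
for n,f_,p,z in(("pivot",T,(279,433),.125),("pivotS",S,(526,186),.13),("knob",T,(145,537),.143),("knobS",S,(669,155),.143)):
    q=f_(p,z);print(n,q,deg(q[:2]-C),np.hypot(*(q[:2]-C)))
a,b=T((48,190),.088),T((165,197),.088);print("handle dir",a,b,deg(a-b))
for e in([(272,70),(238,490)],[(300,508),(640,527)]):
    u,v=T(e[0],.076),T(e[1],.076);print("edge",deg(v-u))
E
python3 m.py
```

```text
centre,r [ 0.58719181 -0.12471112  0.0976003 ] [-0.001   0.001  -0.0008 -0.0013  0.0015  0.0003  0.0001 -0.0009 -0.0008
  0.0019]
line angs [np.float64(32.0), np.float64(68.4), np.float64(103.9), np.float64(141.1), np.float64(177.4), np.float64(-147.5), np.float64(-110.7), np.float64(-75.3), np.float64(-38.3), np.float64(-3.4)]
red top -3.760422947363048 scene -3.475680573522942 scene centre-based pts [np.float64(0.0869)]
ptr top [ 0.66802179 -0.06034162  0.108     ] 38.53230004013807 0.10332917023006875
ptr scene [ 0.67146488 -0.05812151  0.109     ] 38.31455243179448 0.10740635774198831
pivot [ 0.51206599 -0.04016222  0.125     ] 131.62265206041445 0.11310351972931863
pivotS [ 0.51456399 -0.03699323  0.13      ] 129.62375191885502 0.11388252493830359
knob [0.46546389 0.01330048 0.143     ] 131.4126887450354 0.1840241479255018
knobS [0.46786703 0.01488432 0.143     ] 130.52349153933187 0.18364446854417787
handle dir [0.62147045 0.06243638 0.088     ] [0.61983655 0.01153135 0.088     ] 88.16160759740708
edge 176.94637543440416
edge -91.7373561807644
```

```bash
A='{"x":0.475,"y":0.862,"z":0.15,"rz":0.51,"jaw":1}'; python3 -m jog '[{"x":0.475,"y":0.862,"z":0.15,"rz":0.51,"jaw":1},{"x":0.475,"y":0.862,"z":0.15,"rz":0.51,"jaw":1},{"x":0.475,"y":0.862,"z":0.15,"rz":0.51,"jaw":1},{"x":0.475,"y":0.862,"z":0.15,"rz":0.51,"jaw":1},{"x":0.475,"y":0.862,"z":0.15,"rz":0.51,"jaw":1},{"x":0.475,"y":0.862,"z":0.15,"rz":0.51,"jaw":1},{"x":0.475,"y":0.862,"z":0.15,"rz":0.51,"jaw":1},{"x":0.475,"y":0.862,"z":0.15,"rz":0.51,"jaw":1}]' 20
python3 -m jog '[{"x":0.475,"y":0.862,"rz":0.51,"jaw":1},{"x":0.475,"y":0.862,"rz":0.51,"jaw":1},{"x":0.475,"y":0.862,"rz":0.51,"jaw":1},{"x":0.475,"y":0.862,"rz":0.51,"jaw":1},{"x":0.475,"y":0.862,"rz":0.51,"jaw":1},{"x":0,"jaw":1},{"x":0,"jaw":1}]'
```

```text
validation failed for argument at $[0]...
validation failed for argument at $[0]...
```

```bash
python3 -m jog '[{"rx":0,"ry":0,"rz":0.51,"x":0.475,"y":0.862,"z":0.15,"jaw":1},{"rx":0,"ry":0,"rz":0.51,"x":0.475,"y":0.862,"z":0.15,"jaw":1},{"rx":0,"ry":0,"rz":0.51,"x":0.475,"y":0.862,"z":0.15,"jaw":1},{"rx":0,"ry":0,"rz":0.51,"x":0.475,"y":0.862,"z":0.15,"jaw":1},{"rx":0,"ry":0,"rz":0.51,"x":0.475,"y":0.862,"z":0.15,"jaw":1},{"rx":0,"ry":0,"rz":0.51,"x":0.475,"y":0.862,"z":0.15,"jaw":1},{"rx":0,"ry":0,"rz":0.51,"x":0.475,"y":0.862,"z":0.15,"jaw":1},{"rx":0,"ry":0,"rz":0.51,"x":0.475,"y":0.862,"z":0.15,"jaw":1}]' 20
```

```text
clock: 1.1
tcp_pos: [0.478, -0.2116, 0.3034]
orientation: [-2.683, -1.634, 0.0]
contact_force: [0.8, 0.1, -0.5]
grip_width: 0.0853
gripper_force: 0.0
```

```bash
python3 -m jog '[{"rx":0,"ry":0,"rz":0.506,"x":0.477,"y":0.86,"z":0,"jaw":1},{"rx":0,"ry":0,"rz":0.506,"x":0.477,"y":0.86,"z":0,"jaw":1},{"rx":0,"ry":0,"rz":0.506,"x":0.477,"y":0.86,"z":0,"jaw":1},{"rx":0,"ry":0,"rz":0.506,"x":0.477,"y":0.86,"z":0,"jaw":1},{"rx":0,"ry":0,"rz":0.506,"x":0.477,"y":0.86,"z":-0.4,"jaw":1},{"rx":0,"ry":0,"rz":0,"x":0,"y":0,"z":-0.8,"jaw":1},{"rx":0,"ry":0,"rz":0,"x":0,"y":0,"z":-0.8,"jaw":1},{"rx":0,"ry":0,"rz":0,"x":0,"y":0,"z":0,"jaw":1}]'
python3 - <<'E'
from h import *
print(get_obs()["tcp_pos"],get_obs()["orientation"])
t=grab_frame("top");s=grab_frame("scene")
a=cv2.resize(t[150:290,250:410],None,fx=2.5,fy=2.5,interpolation=2);b=cv2.resize(s[190:350,200:360],None,fx=2.5,fy=2.5,interpolation=2)
o=np.zeros((400,800,3),np.uint8);o[:a.shape[0],:400]=a;o[:,400:]=b
cv2.imwrite("pics/c1.png",o[:,:,::-1])
E
```

```text
clock: 2.1
tcp_pos: [0.6171, 0.0429, 0.1797]
orientation: [-2.259, -2.175, 0.011]
contact_force: [-0.3, -0.5, 1.0]
grip_width: 0.0854
gripper_force: 0.0
[0.61713476 0.04288435 0.17972498] [-2.25941814 -2.17511206  0.01097211]
```

View pics/c1.png

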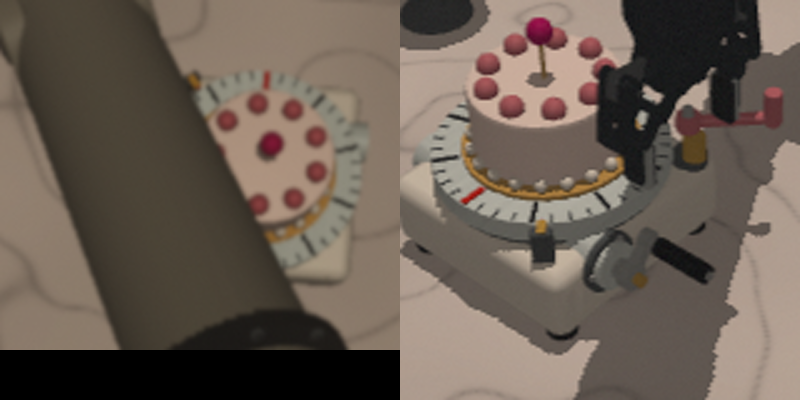

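```bash
python3 -m jog '[{"rx":0,"ry":0,"rz":0,"x":0.06,"y":0.035,"z":-0.5,"jaw":1},{"rx":0,"ry":0,"rz":0,"x":0,"y":0,"z":-0.5,"jaw":1},{"rx":0,"ry":0,"rz":0,"x":0,"y":0,"z":-0.5,"jaw":1},{"rx":0,"ry":0,"rz":0,"x":0,"y":0,"z":-0.34,"jaw":1},{"rx":0,"ry":0,"rz":0,"x":0,"y":0,"z":0,"jaw":-0.5},{"rx":0,"ry":0,"rz":0,"x":0,"y":0,"z":0,"jaw":-0.6},{"rx":0,"ry":0,"rz":0,"x":0,"y":0,"z":0,"jaw":-0.6}]' 20;  python3 -m jog '[{"rx":0,"ry":0,"rz":0,"x":0,"y":0,"z":0,"jaw":-0.8},{"rx":0,"ry":0,"rz":0,"x":0,"y":0,"z":0,"jaw":-0.8},{"rx":0,"ry":0,"rz":0,"x":0,"y":0,"z":0,"jaw":-0.8},{"rx":0,"ry":0,"rz":0,"x":0,"y":0,"z":0,"jaw":-0.8}]'
```

```text
clock: 3.08
tcp_pos: [0.6248, 0.0459, 0.0749]
orientation: [2.263, 2.177, 0.003]
contact_force: [0.1, -0.2, 0.2]
grip_width: 0.0322
gripper_force: 0.0
clock: 3.58
tcp_pos: [0.6236, 0.046, 0.0735]
orientation: [-2.263, -2.178, 0.0]
contact_force: [-3.6, 1.6, 5.4]
grip_width: 0.0154
gripper_force: 21.7
```

```bash
cat > c.py <<'E'
import sys,numpy as np
a,b,n=map(float,sys.argv[1:4]);t=np.radians(np.linspace(a,b,int(n)+1));R=30/60
for x,z in zip(np.diff(R*np.cos(t)),np.diff(R*np.sin(t))): print(f'{x:.3f} {z:.3f} y{-.035*x:.3f}')
E
python3 c.py 119 209 8
```

```text
-0.081 -0.056 y0.003
-0.068 -0.070 y0.002
-0.053 -0.082 y0.002
-0.036 -0.091 y0.001
-0.018 -0.096 y0.001
0.001 -0.098 y-0.000
0.021 -0.096 y-0.001
0.039 -0.090 y-0.001
```

```bash
python3 -m jog '[{"rx":0,"ry":0,"rz":0,"x":-0.081,"y":0.003,"z":-0.056,"jaw":-0.8},{"rx":0,"ry":0,"rz":0,"x":-0.068,"y":0.002,"z":-0.07,"jaw":-0.8},{"rx":0,"ry":0,"rz":0,"x":-0.053,"y":0.002,"z":-0.082,"jaw":-0.8},{"rx":0,"ry":0,"rz":0,"x":-0.036,"y":0.001,"z":-0.091,"jaw":-0.8}]'; python3 -m jog '[{"rx":0,"ry":0,"rz":0,"x":-0.018,"y":0.001,"z":-0.096,"jaw":-0.8},{"rx":0,"ry":0,"rz":0,"x":0.001,"y":0,"z":-0.098,"jaw":-0.8},{"rx":0,"ry":0,"rz":0,"x":0.021,"y":-0.001,"z":-0.096,"jaw":-0.8},{"rx":0,"ry":0,"rz":0,"x":0.039,"y":-0.001,"z":-0.09,"jaw":-0.8}]'
```

```text
clock: 4.08
tcp_pos: [0.6118, 0.0462, 0.0559]
orientation: [2.262, 2.176, 0.006]
contact_force: [7.5, -0.7, 1.6]
grip_width: 0.0154
gripper_force: 21.0
clock: 4.58
tcp_pos: [0.6157, 0.0458, 0.0341]
orientation: [2.261, 2.175, 0.008]
contact_force: [6.9, -1.8, 7.7]
grip_width: 0.0149
gripper_force: 21.5
```

```bash
cat > fit.py <<'E'
import sys,json,numpy as np
from scipy.optimize import least_squares
P=np.array(json.loads(sys.argv[1]))*1000
f=least_squares(lambda q:np.hypot(*(P-q).T)-30,[638,45]);print(f.x,f.fun.round(2),np.degrees(np.arctan2(*(P-f.x).T[::-1]))%360)
E
python3 fit.py '[[0.6236,0.0735],[0.6118,0.0559],[0.6157,0.0341]]'
```

```text
[641.31068039  49.46080459] [-0.14  0.21 -0.14] [126.38062733 167.69105474 210.95453772]
```

```bash
python3 c.py 210 345 8;echo; python3 c.py 345 705 16
```

```text
0.091 -0.115 y-0.003
0.121 -0.084 y-0.004
0.140 -0.045 y-0.005
0.147 -0.002 y-0.005
0.141 0.040 y-0.005
0.123 0.080 y-0.004
0.095 0.112 y-0.003
0.058 0.135 y-0.002

0.013 0.195 y-0.000
-0.063 0.185 y0.002
-0.129 0.147 y0.005
-0.175 0.086 y0.006
-0.195 0.013 y0.007
-0.185 -0.063 y0.006
-0.147 -0.129 y0.005
-0.086 -0.175 y0.003
-0.013 -0.195 y0.000
0.063 -0.185 y-0.002
0.129 -0.147 y-0.005
0.175 -0.086 y-0.006
0.195 -0.013 y-0.007
0.185 0.063 y-0.006
0.147 0.129 y-0.005
0.086 0.175 y-0.003
```

```bash
python3 -m jog '[{"rx":0,"ry":0,"rz":0,"x":0.12,"y":-0.003,"z":-0.095,"jaw":-0.8},{"rx":0,"ry":0,"rz":0,"x":0.146,"y":-0.004,"z":-0.073,"jaw":-0.8},{"rx":0,"ry":0,"rz":0,"x":0.14,"y":-0.005,"z":-0.045,"jaw":-0.8},{"rx":0,"ry":0,"rz":0,"x":0.147,"y":-0.005,"z":-0.002,"jaw":-0.8}]'; python3 -m jog '[{"rx":0,"ry":0,"rz":0,"x":0.141,"y":-0.005,"z":0.04,"jaw":-0.8},{"rx":0,"ry":0,"rz":0,"x":0.123,"y":-0.004,"z":0.08,"jaw":-0.8},{"rx":0,"ry":0,"rz":0,"x":0.095,"y":-0.003,"z":0.112,"jaw":-0.8},{"rx":0,"ry":0,"rz":0,"x":0.058,"y":-0.002,"z":0.135,"jaw":-0.8}]'
```

```text
clock: 5.08
tcp_pos: [0.6445, 0.0442, 0.0197]
orientation: [-2.264, -2.177, 0.004]
contact_force: [-4.1, -2.5, 9.8]
grip_width: 0.0149
gripper_force: 22.2
clock: 5.58
tcp_pos: [0.6702, 0.0434, 0.0412]
orientation: [-2.264, -2.178, 0.002]
contact_force: [-0.8, -1.8, -3.0]
grip_width: 0.0152
gripper_force: 20.7
```

```bash
python3 -m jog '[{"rx":0,"ry":0,"rz":0,"x":0.013,"y":0,"z":0.195,"jaw":-0.8},{"rx":0,"ry":0,"rz":0,"x":-0.063,"y":0.002,"z":0.185,"jaw":-0.8},{"rx":0,"ry":0,"rz":0,"x":-0.129,"y":0.005,"z":0.147,"jaw":-0.8},{"rx":0,"ry":0,"rz":0,"x":-0.175,"y":0.006,"z":0.086,"jaw":-0.8},{"rx":0,"ry":0,"rz":0,"x":-0.195,"y":0.007,"z":0.013,"jaw":-0.8},{"rx":0,"ry":0,"rz":0,"x":-0.185,"y":0.006,"z":-0.063,"jaw":-0.8},{"rx":0,"ry":0,"rz":0,"x":-0.147,"y":0.005,"z":-0.129,"jaw":-0.8},{"rx":0,"ry":0,"rz":0,"x":-0.086,"y":0.003,"z":-0.175,"jaw":-0.8}]'; python3 -m jog '[{"rx":0,"ry":0,"rz":0,"x":-0.013,"y":0,"z":-0.195,"jaw":-0.8},{"rx":0,"ry":0,"rz":0,"x":0.063,"y":-0.002,"z":-0.185,"jaw":-0.8},{"rx":0,"ry":0,"rz":0,"x":0.129,"y":-0.005,"z":-0.147,"jaw":-0.8},{"rx":0,"ry":0,"rz":0,"x":0.175,"y":-0.006,"z":-0.086,"jaw":-0.8},{"rx":0,"ry":0,"rz":0,"x":0.195,"y":-0.007,"z":-0.013,"jaw":-0.8},{"rx":0,"ry":0,"rz":0,"x":0.185,"y":-0.006,"z":0.063,"jaw":-0.8},{"rx":0,"ry":0,"rz":0,"x":0.147,"y":-0.005,"z":0.129,"jaw":-0.8},{"rx":0,"ry":0,"rz":0,"x":0.086,"y":-0.003,"z":0.175,"jaw":-0.8}]'
cat > red.py <<'E'
from h import *
C=np.array([.58719,-.12471]);im=grab_frame("scene");cv2.imwrite("pics/s_%d.png"%(get_obs()["clock"]*100),im[:,:,::-1])
h=cv2.cvtColor(im,cv2.COLOR_RGB2HSV);m=((h[...,0]<6)|(h[...,0]>174))&(h[...,1]>170)&(h[...,2]>90)
q=[]
for v,u in np.argwhere(m[200:330,190:350])+[200,190]:
    d=ray("scene",(u,v),.104)[:2]-C
    if .075<np.hypot(*d)<.101:q.append([*d,int(h[v,u,1])*.5])
q=np.array(q);
if len(q): d=q[:,:2].mean(0);print(len(q),"red deg",np.degrees(np.arctan2(d[1],d[0])),"r",np.hypot(*d),"to go",38.4-np.degrees(np.arctan2(d[1],d[0])))
E
python3 red.py
```

```text
clock: 6.58
tcp_pos: [0.6125, 0.0464, 0.0579]
orientation: [2.263, 2.177, 0.003]
contact_force: [5.0, -3.7, 1.5]
grip_width: 0.015
gripper_force: 21.0
clock: 7.58
tcp_pos: [0.6692, 0.0438, 0.0399]
orientation: [-2.262, -2.177, 0.004]
contact_force: [1.1, -5.4, -5.0]
grip_width: 0.0148
gripper_force: 20.4
14 red deg 10.82378471859513 r 0.08772563896983204 to go 27.57621528140487
```

```bash
for i in 1; do python3 -m jog '[{"rx":0,"ry":0,"rz":0,"x":0.013,"y":-0.02,"z":0.195,"jaw":-0.8},{"rx":0,"ry":0,"rz":0,"x":-0.063,"y":0.002,"z":0.185,"jaw":-0.8},{"rx":0,"ry":0,"rz":0,"x":-0.129,"y":0.005,"z":0.147,"jaw":-0.8},{"rx":0,"ry":0,"rz":0,"x":-0.175,"y":0.006,"z":0.086,"jaw":-0.8},{"rx":0,"ry":0,"rz":0,"x":-0.195,"y":0.007,"z":0.013,"jaw":-0.8},{"rx":0,"ry":0,"rz":0,"x":-0.185,"y":0.006,"z":-0.063,"jaw":-0.8},{"rx":0,"ry":0,"rz":0,"x":-0.147,"y":0.005,"z":-0.129,"jaw":-0.8},{"rx":0,"ry":0,"rz":0,"x":-0.086,"y":0.003,"z":-0.175,"jaw":-0.8}]'; python3 -m jog '[{"rx":0,"ry":0,"rz":0,"x":-0.013,"y":0,"z":-0.195,"jaw":-0.8},{"rx":0,"ry":0,"rz":0,"x":0.063,"y":-0.002,"z":-0.185,"jaw":-0.8},{"rx":0,"ry":0,"rz":0,"x":0.129,"y":-0.005,"z":-0.147,"jaw":-0.8},{"rx":0,"ry":0,"rz":0,"x":0.175,"y":-0.006,"z":-0.086,"jaw":-0.8},{"rx":0,"ry":0,"rz":0,"x":0.195,"y":-0.007,"z":-0.013,"jaw":-0.8},{"rx":0,"ry":0,"rz":0,"x":0.185,"y":-0.006,"z":0.063,"jaw":-0.8},{"rx":0,"ry":0,"rz":0,"x":0.147,"y":-0.005,"z":0.129,"jaw":-0.8},{"rx":0,"ry":0,"rz":0,"x":0.086,"y":-0.003,"z":0.175,"jaw":-0.8}]'; done; python3 red.py
```

```text
clock: 8.62
tcp_pos: [0.6119, 0.0461, 0.0569]
orientation: [-2.262, -2.179, -0.002]
contact_force: [5.9, 1.8, 1.8]
grip_width: 0.0151
gripper_force: 21.0
clock: 9.62
tcp_pos: [0.6694, 0.0434, 0.0397]
orientation: [-2.261, -2.177, 0.003]
contact_force: [3.4, 3.0, -4.1]
grip_width: 0.015
gripper_force: 20.6
16 red deg 19.742942959378038 r 0.08640510275184872 to go 18.65705704062196
```

```bash
python3 -m jog '[{"rx":0,"ry":0,"rz":0,"x":0.013,"y":0,"z":0.195,"jaw":-0.8},{"rx":0,"ry":0,"rz":0,"x":-0.063,"y":0.002,"z":0.185,"jaw":-0.8},{"rx":0,"ry":0,"rz":0,"x":-0.129,"y":0.005,"z":0.147,"jaw":-0.8},{"rx":0,"ry":0,"rz":0,"x":-0.175,"y":0.006,"z":0.086,"jaw":-0.8},{"rx":0,"ry":0,"rz":0,"x":-0.195,"y":0.007,"z":0.013,"jaw":-0.8},{"rx":0,"ry":0,"rz":0,"x":-0.185,"y":0.006,"z":-0.063,"jaw":-0.8},{"rx":0,"ry":0,"rz":0,"x":-0.147,"y":0.005,"z":-0.129,"jaw":-0.8},{"rx":0,"ry":0,"rz":0,"x":-0.086,"y":0.003,"z":-0.175,"jaw":-0.8}]'; python3 -m jog '[{"rx":0,"ry":0,"rz":0,"x":-0.013,"y":0,"z":-0.195,"jaw":-0.8},{"rx":0,"ry":0,"rz":0,"x":0.063,"y":-0.002,"z":-0.185,"jaw":-0.8},{"rx":0,"ry":0,"rz":0,"x":0.129,"y":-0.005,"z":-0.147,"jaw":-0.8},{"rx":0,"ry":0,"rz":0,"x":0.175,"y":-0.006,"z":-0.086,"jaw":-0.8},{"rx":0,"ry":0,"rz":0,"x":0.195,"y":-0.007,"z":-0.013,"jaw":-0.8},{"rx":0,"ry":0,"rz":0,"x":0.185,"y":-0.006,"z":0.063,"jaw":-0.8},{"rx":0,"ry":0,"rz":0,"x":0.147,"y":-0.005,"z":0.129,"jaw":-0.8},{"rx":0,"ry":0,"rz":0,"x":0.086,"y":-0.003,"z":0.175,"jaw":-0.8}]';  python3 red.py
python3 - <<'E'
from h import *
import glob
im=cv2.imread(sorted(glob.glob("pics/s_*.png"),key=lambda f:int(f[7:-4]))[-1])[:,:,::-1]
crop(im,205,235,305,305,8,"pics/v1.png")
E
python3 c.py 345 525 8
```

```text
clock: 10.68
tcp_pos: [0.6121, 0.046, 0.0575]
orientation: [2.263, 2.179, 0.002]
contact_force: [3.6, 4.8, 1.9]
grip_width: 0.015
gripper_force: 21.0
clock: 11.68
tcp_pos: [0.6694, 0.0433, 0.0397]
orientation: [-2.262, -2.177, 0.002]
contact_force: [3.9, 4.6, -5.4]
grip_width: 0.015
gripper_force: 20.6
17 red deg 28.83212403880088 r 0.08638585169783217 to go 9.567875961199118
0.013 0.195 y-0.000
-0.063 0.185 y0.002
-0.129 0.147 y0.005
-0.175 0.086 y0.006
-0.195 0.013 y0.007
-0.185 -0.063 y0.006
-0.147 -0.129 y0.005
-0.086 -0.175 y0.003
```

View pics/v1.png

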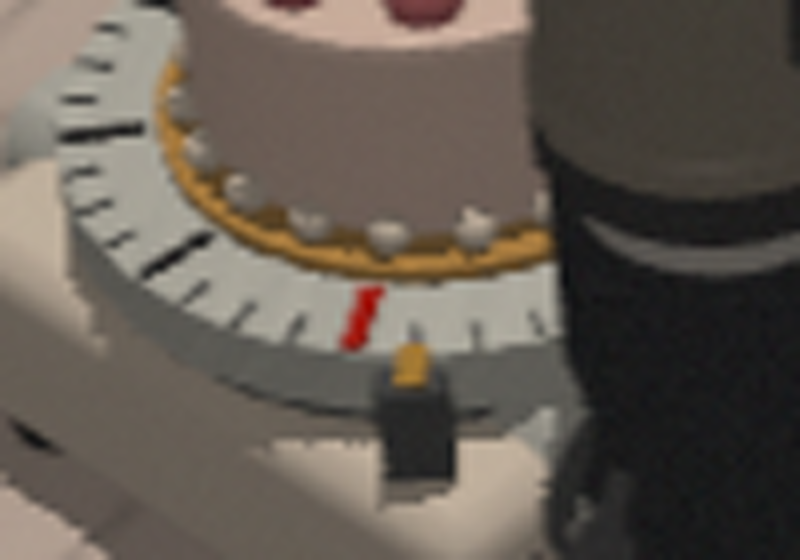

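```bash
python3 - <<'E'
from h import *
C=np.array([.58719,-.12471])
for n,p,z in(("bl in",(412,346),.107),("bl in",(412,346),.109),("bl out",(410,386),.107),("bl out",(410,386),.109),("minor",(415,330),.1045),("red in",(372,290),.1045),("red out",(354,348),.1045),("blk in",(208,238),.1045),("blk out",(147,275),.1045),("blk2 in",(143,128),.1045),("blk2out",(63,135),.1045)):
    d=ray("scene",(205+p[0]/8-.44,235+p[1]/8-.44),z)[:2]-C;print(n,np.degrees(np.arctan2(d[1],d[0])).round(2),np.hypot(*d).round(4))
E
```

```text
bl in 37.66 0.1001
bl in 37.87 0.1023
bl out 38.0 0.1142
bl out 38.18 0.1163
minor 37.54 0.0916
red in 28.82 0.0776
red out 29.26 0.0986
blk in -6.63 0.0781
blk out -6.76 0.0971
blk2 in -43.25 0.0773
blk2out -43.89 0.0976
```

```bash
python3 -m jog '[{"rx":0,"ry":0,"rz":0,"x":0.013,"y":-0.01,"z":0.195,"jaw":-0.8},{"rx":0,"ry":0,"rz":0,"x":-0.063,"y":0.002,"z":0.185,"jaw":-0.8},{"rx":0,"ry":0,"rz":0,"x":-0.129,"y":0.005,"z":0.147,"jaw":-0.8},{"rx":0,"ry":0,"rz":0,"x":-0.175,"y":0.006,"z":0.086,"jaw":-0.8},{"rx":0,"ry":0,"rz":0,"x":-0.195,"y":0.007,"z":0.013,"jaw":-0.8},{"rx":0,"ry":0,"rz":0,"x":-0.185,"y":0.006,"z":-0.063,"jaw":-0.8},{"rx":0,"ry":0,"rz":0,"x":-0.147,"y":0.005,"z":-0.129,"jaw":-0.8},{"rx":0,"ry":0,"rz":0,"x":-0.086,"y":0.003,"z":-0.175,"jaw":-0.8}]'; python3 -m jog '[{"rx":0,"ry":0,"rz":0,"x":-0.013,"y":0,"z":-0.195,"jaw":-0.8},{"rx":0,"ry":0,"rz":0,"x":0.063,"y":-0.002,"z":-0.185,"jaw":-0.8},{"rx":0,"ry":0,"rz":0,"x":0.129,"y":-0.005,"z":-0.147,"jaw":-0.8},{"rx":0,"ry":0,"rz":0,"x":0.175,"y":-0.006,"z":-0.086,"jaw":-0.8},{"rx":0,"ry":0,"rz":0,"x":0.195,"y":-0.007,"z":-0.013,"jaw":-0.8},{"rx":0,"ry":0,"rz":0,"x":0.185,"y":-0.006,"z":0.063,"jaw":-0.8},{"rx":0,"ry":0,"rz":0,"x":0,"y":0,"z":0,"jaw":-0.8},{"rx":0,"ry":0,"rz":0,"x":0,"y":0,"z":0,"jaw":-0.8}]';  python3 red.py
python3 - <<'E'
from h import *
import glob
im=cv2.imread(sorted(glob.glob("pics/s_*.png"),key=lambda f:int(f[7:-4]))[-1])[:,:,::-1]
crop(im,205,235,305,305,8,"pics/v2.png")
E
```

```text
clock: 12.72
tcp_pos: [0.6122, 0.0459, 0.0576]
orientation: [-2.262, -2.18, -0.003]
contact_force: [3.0, 5.4, 2.2]
grip_width: 0.015
gripper_force: 21.1
clock: 13.72
tcp_pos: [0.6551, 0.0437, 0.023]
orientation: [-2.262, -2.178, 0.002]
contact_force: [-0.9, 5.1, 3.0]
grip_width: 0.0153
gripper_force: 21.6
15 red deg 36.80780040045992 r 0.08594938430472093 to go 1.5921995995400806
```

View pics/v2.png

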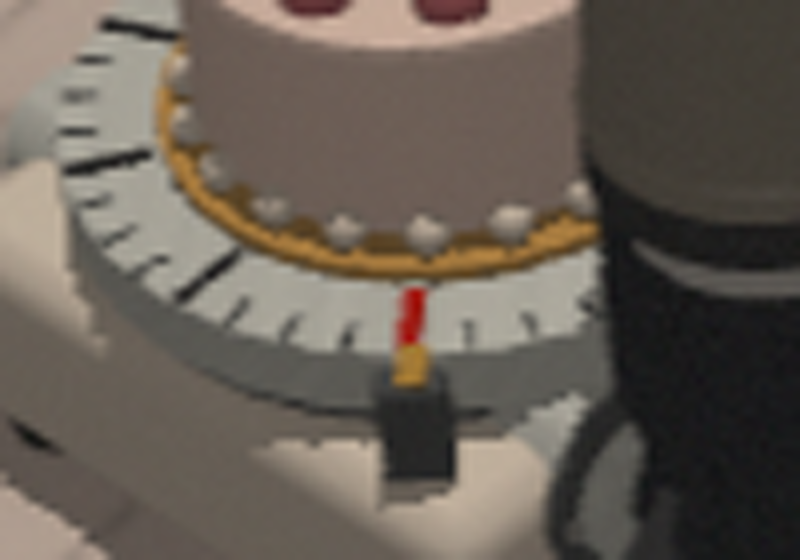

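```bash
python3 -m jog '[{"rx":0,"ry":0,"rz":0,"x":0.104,"y":-0.004,"z":0.079,"jaw":-0.8},{"rx":0,"ry":0,"rz":0,"x":0.079,"y":-0.003,"z":0.104,"jaw":-0.8},{"rx":0,"ry":0,"rz":0,"x":0,"y":0,"z":0,"jaw":-0.8},{"rx":0,"ry":0,"rz":0,"x":0,"y":0,"z":0,"jaw":-0.8}]';  python3 red.py
```

```text
clock: 14.28
tcp_pos: [0.6664, 0.0433, 0.0335]
orientation: [-2.262, -2.178, 0.001]
contact_force: [1.6, 5.5, -2.5]
grip_width: 0.015
gripper_force: 21.0
15 red deg 37.55527983505361 r 0.08539401194887962 to go 0.8447201649463878
```

```bash
python3 -m jog '[{"rx":0,"ry":0,"rz":0,"x":0,"y":0,"z":0,"jaw":0},{"rx":0,"ry":0,"rz":0,"x":0,"y":0,"z":0,"jaw":0.6},{"rx":0,"ry":0,"rz":0,"x":0,"y":0,"z":0,"jaw":0.6},{"rx":0,"ry":0,"rz":0,"x":0,"y":0,"z":0,"jaw":0.6},{"rx":0,"ry":0,"rz":0,"x":0,"y":0,"z":0.78,"jaw":0.6},{"rx":0,"ry":0,"rz":0,"x":0,"y":0,"z":0.78,"jaw":0.6},{"rx":0,"ry":0,"rz":0,"x":0,"y":0,"z":0.78,"jaw":0.6},{"rx":0,"ry":0,"rz":0,"x":0,"y":0,"z":0.78,"jaw":0.6}]'; python3 -m jog '[{"rx":0,"ry":0,"rz":-0.93,"x":-0.75,"y":-0.135,"z":0,"jaw":-1},{"rx":0,"ry":0,"rz":-0.93,"x":-0.75,"y":-0.135,"z":0,"jaw":-1},{"rx":0,"ry":0,"rz":-0.93,"x":-0.75,"y":-0.135,"z":0,"jaw":-1},{"rx":0,"ry":0,"rz":-0.93,"x":-0.75,"y":-0.135,"z":0,"jaw":-1},{"rx":0,"ry":0,"rz":-0.93,"x":-0.75,"y":-0.135,"z":0,"jaw":-1},{"rx":0,"ry":0,"rz":0,"x":0,"y":0,"z":0,"jaw":-1},{"rx":0,"ry":0,"rz":0,"x":0,"y":0,"z":0,"jaw":-1}]'; python3 red.py; python3 - <<'E'
from h import *
import glob
im=cv2.imread(sorted(glob.glob("pics/s_*.png"),key=lambda f:int(f[7:-4]))[-1])[:,:,::-1]
a=cv2.resize(im[180:310,205:365],None,fx=5,fy=4.6,interpolation=2)
cv2.imwrite("pics/v3.png",a[:,:,::-1])
E
```

```text
clock: 15.32
tcp_pos: [0.667, 0.0423, 0.2233]
orientation: [2.263, 2.178, -0.0]
contact_force: [0.5, 0.3, -0.5]
grip_width: 0.0681
gripper_force: 0.0
clock: 16.2
tcp_pos: [0.4431, 0.0021, 0.2222]
orientation: [2.938, 1.11, 0.003]
contact_force: [0.8, 0.3, -0.3]
grip_width: -0.0001
gripper_force: 0.0
15 red deg 37.55527983505361 r 0.08539401194887962 to go 0.8447201649463878
```

View pics/v3.png

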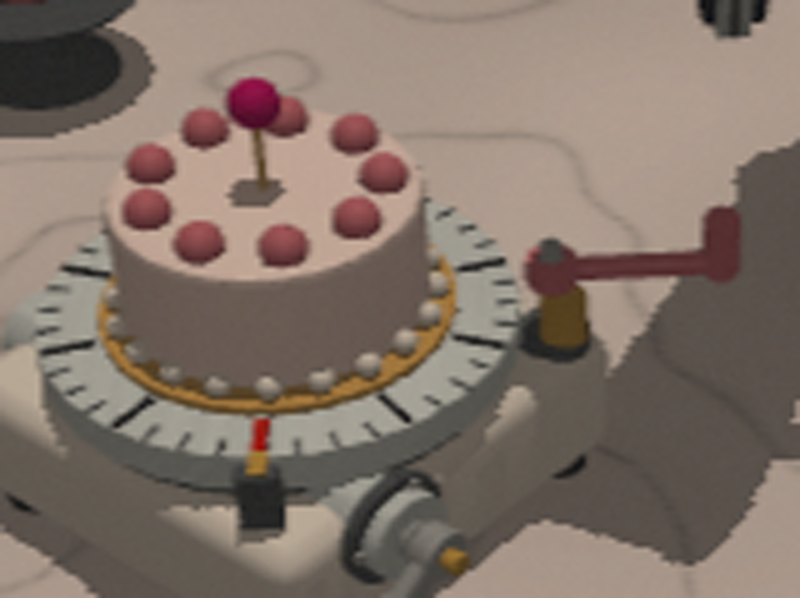

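```bash
python3 -m jog '[{"rx":0,"ry":0,"rz":0,"x":-0.05,"y":-0.044,"z":-0.5,"jaw":-1},{"rx":0,"ry":0,"rz":0,"x":0,"y":0,"z":-0.5,"jaw":-1},{"rx":0,"ry":0,"rz":0,"x":0,"y":0,"z":-0.4,"jaw":-1},{"rx":0,"ry":0,"rz":0,"x":0,"y":0,"z":-0.35,"jaw":-1},{"rx":0,"ry":0,"rz":0,"x":0,"y":0,"z":0,"jaw":-1},{"rx":0,"ry":0,"rz":0,"x":0,"y":0,"z":0,"jaw":-1}]'
cat > chk.py <<'E'
from h import *
import sys
o=get_obs();p=o["tcp_pos"];f=o["contact_force"];a=np.radians(float(sys.argv[1])-90);u=np.array([np.cos(a),np.sin(a)])
piv=np.array([.513,-.0385]);q=p[:2]+.019*u-piv
F=-f[:2]@u;print("t",round(o["clock"],2),"p",p.round(4),"f",f.round(1),"push",F.round(1),"knob ang",np.degrees(np.arctan2(q[1],q[0])).round(1),"r",np.hypot(*q).round(4))
sys.exit(int(np.hypot(*f[:2])>float(sys.argv[2])))
E
python3 chk.py 131.5 5; python3 - <<'E'
import numpy as np
# tool path, face offset 19 mm behind, r=77
for a in range(132,42,-4):
    f=lambda a:np.array([77*np.cos(a)-19*np.sin(a),77*np.sin(a)+19*np.cos(a)])
    d=(f(np.radians(a-4))-f(np.radians(a)))/60;print(a,d.round(3))
E
```

```text
clock: 17.0
tcp_pos: [0.4403, -0.0002, 0.1172]
orientation: [-2.939, -1.109, -0.001]
contact_force: [0.0, -0.7, 0.1]
grip_width: 0.0001
gripper_force: 0.0
t 17.0 p [ 4.403e-01 -2.000e-04  1.172e-01] f [ 0.  -0.7  0.1] push 0.5 knob ang 139.0 r 0.0775
132 [0.054 0.075]
128 [0.059 0.071]
124 [0.064 0.066]
120 [0.069 0.062]
116 [0.073 0.057]
112 [0.077 0.051]
108 [0.08  0.046]
104 [0.083 0.04 ]
100 [0.086 0.034]
96 [0.088 0.028]
92 [0.09  0.022]
88 [0.091 0.016]
84 [0.092 0.009]
80 [0.092 0.003]
76 [ 0.092 -0.003]
72 [ 0.092 -0.01 ]
68 [ 0.091 -0.016]
64 [ 0.089 -0.023]
60 [ 0.088 -0.029]
56 [ 0.085 -0.035]
52 [ 0.083 -0.041]
48 [ 0.08  -0.046]
44 [ 0.076 -0.052]
```

```bash
python3 -m jog '[{"rx":0,"ry":0,"rz":0,"x":0.06,"y":0.055,"z":0,"jaw":-1},{"rx":0,"ry":0,"rz":0,"x":0.06,"y":0.055,"z":0,"jaw":-1},{"rx":0,"ry":0,"rz":0,"x":0,"y":0,"z":0,"jaw":-1}]' >/dev/null; python3 chk.py 131.5 5.5 && python3 -m jog '[{"rx":0,"ry":0,"rz":-0.4,"x":0.057,"y":0.072,"z":0,"jaw":-1},{"rx":0,"ry":0,"rz":0,"x":0,"y":0,"z":0,"jaw":-1}]' >/dev/null; python3 chk.py 127.5 5.5 && python3 -m jog '[{"rx":0,"ry":0,"rz":-0.4,"x":0.06,"y":0.07,"z":0,"jaw":-1},{"rx":0,"ry":0,"rz":0,"x":0,"y":0,"z":0,"jaw":-1}]' >/dev/null; python3 chk.py 123.5 5.5
```

```text
t 17.38 p [0.4472 0.0065 0.1171] f [ 0.7  0.  -0.2] push -0.5 knob ang 131.8 r 0.0773
t 17.62 p [0.4497 0.01   0.1167] f [-2.1 -1.7  1.5] push 2.7 knob ang 128.8 r 0.0771
t 17.88 p [0.4528 0.014  0.1165] f [-2.1 -1.8  1.9] push 2.8 knob ang 125.1 r 0.077
```

```bash
python3 -m jog '[{"rx":0,"ry":0,"rz":-0.4,"x":0.064,"y":0.066,"z":0,"jaw":-1},{"rx":0,"ry":0,"rz":0,"x":0,"y":0,"z":0,"jaw":-1}]' >/dev/null; python3 chk.py 119.5 5 && python3 -m jog '[{"rx":0,"ry":0,"rz":-0.4,"x":0.069,"y":0.062,"z":0,"jaw":-1},{"rx":0,"ry":0,"rz":0,"x":0,"y":0,"z":0,"jaw":-1}]' >/dev/null && python3 chk.py 115.5 5 && python3 -m jog '[{"rx":0,"ry":0,"rz":-0.4,"x":0.073,"y":0.057,"z":0,"jaw":-1},{"rx":0,"ry":0,"rz":0,"x":0,"y":0,"z":0,"jaw":-1}]' >/dev/null && python3 chk.py 111.5 5 && python3 -m jog '[{"rx":0,"ry":0,"rz":-0.4,"x":0.077,"y":0.051,"z":0,"jaw":-1},{"rx":0,"ry":0,"rz":0,"x":0,"y":0,"z":0,"jaw":-1}]' >/dev/null && python3 chk.py 107.5 5 && python3 -m jog '[{"rx":0,"ry":0,"rz":-0.4,"x":0.08,"y":0.046,"z":0,"jaw":-1},{"rx":0,"ry":0,"rz":0,"x":0,"y":0,"z":0,"jaw":-1}]' >/dev/null && python3 chk.py 103.5 5 && python3 -m jog '[{"rx":0,"ry":0,"rz":-0.4,"x":0.083,"y":0.04,"z":0,"jaw":-1},{"rx":0,"ry":0,"rz":0,"x":0,"y":0,"z":0,"jaw":-1}]' >/dev/null && python3 chk.py 99.5 5
```

```text
t 18.12 p [0.4568 0.0181 0.1165] f [-2.8 -2.2  0.5] push 3.5 knob ang 121.0 r 0.077
t 18.38 p [0.4611 0.022  0.1165] f [-2.5 -1.4 -0.6] push 2.9 knob ang 116.9 r 0.077
t 18.62 p [0.4655 0.0256 0.1165] f [-2.8 -1.7 -0.5] push 3.2 knob ang 112.8 r 0.077
t 18.88 p [0.4702 0.0287 0.1165] f [-3.4 -0.7 -0.3] push 3.5 knob ang 108.7 r 0.077
t 19.12 p [0.4751 0.0315 0.1165] f [-2.3 -0.8 -1. ] push 2.5 knob ang 104.6 r 0.077
t 19.38 p [0.48   0.034  0.1165] f [-2.8 -0.9 -1.4] push 2.9 knob ang 100.6 r 0.0769
```

```bash
python3 -m jog '[{"rx":0,"ry":0,"rz":-0.4,"x":0.086,"y":0.034,"z":0,"jaw":-1},{"rx":0,"ry":0,"rz":0,"x":0,"y":0,"z":0,"jaw":-1}]' >/dev/null; python3 chk.py 95.5 5 && python3 -m jog '[{"rx":0,"ry":0,"rz":-0.4,"x":0.088,"y":0.028,"z":0,"jaw":-1},{"rx":0,"ry":0,"rz":0,"x":0,"y":0,"z":0,"jaw":-1}]' >/dev/null && python3 chk.py 91.5 5 && python3 -m jog '[{"rx":0,"ry":0,"rz":-0.4,"x":0.09,"y":0.022,"z":0,"jaw":-1},{"rx":0,"ry":0,"rz":0,"x":0,"y":0,"z":0,"jaw":-1}]' >/dev/null && python3 chk.py 87.5 5 && python3 -m jog '[{"rx":0,"ry":0,"rz":-0.4,"x":0.091,"y":0.016,"z":0,"jaw":-1},{"rx":0,"ry":0,"rz":0,"x":0,"y":0,"z":0,"jaw":-1}]' >/dev/null && python3 chk.py 83.5 5 && python3 -m jog '[{"rx":0,"ry":0,"rz":-0.4,"x":0.092,"y":0.009,"z":0,"jaw":-1},{"rx":0,"ry":0,"rz":0,"x":0,"y":0,"z":0,"jaw":-1}]' >/dev/null && python3 chk.py 79.5 5 && python3 -m jog '[{"rx":0,"ry":0,"rz":-0.4,"x":0.092,"y":0.003,"z":0,"jaw":-1},{"rx":0,"ry":0,"rz":0,"x":0,"y":0,"z":0,"jaw":-1}]' >/dev/null && python3 chk.py 75.5 5
```

```text
t 19.62 p [0.4853 0.0361 0.1165] f [-2.8  0.2 -1.7] push 2.8 knob ang 96.6 r 0.0769
t 19.88 p [0.4906 0.0378 0.1165] f [-3.4  0.5 -3.3] push 3.4 knob ang 92.6 r 0.0769
t 20.12 p [0.496  0.0392 0.1166] f [-3.8  1.2 -2.6] push 3.8 knob ang 88.5 r 0.0769
t 20.38 p [0.5015 0.0401 0.1166] f [-3.7  0.9 -1.4] push 3.8 knob ang 84.5 r 0.0768
t 20.62 p [0.5071 0.0406 0.1166] f [-3.4  1.  -1.9] push 3.5 knob ang 80.4 r 0.0767
t 20.88 p [0.5127 0.0408 0.1167] f [-3.   0.8 -2.2] push 3.2 knob ang 76.4 r 0.0767
```

```bash
python3 -m jog '[{"rx":0,"ry":0,"rz":-0.4,"x":0.092,"y":-0.003,"z":0,"jaw":-1},{"rx":0,"ry":0,"rz":0,"x":0,"y":0,"z":0,"jaw":-1}]' >/dev/null; python3 chk.py 71.5 5 && python3 -m jog '[{"rx":0,"ry":0,"rz":-0.4,"x":0.092,"y":-0.01,"z":0,"jaw":-1},{"rx":0,"ry":0,"rz":0,"x":0,"y":0,"z":0,"jaw":-1}]' >/dev/null && python3 chk.py 67.5 5 && python3 -m jog '[{"rx":0,"ry":0,"rz":-0.4,"x":0.091,"y":-0.016,"z":0,"jaw":-1},{"rx":0,"ry":0,"rz":0,"x":0,"y":0,"z":0,"jaw":-1}]' >/dev/null && python3 chk.py 63.5 5 && python3 -m jog '[{"rx":0,"ry":0,"rz":-0.4,"x":0.089,"y":-0.023,"z":0,"jaw":-1},{"rx":0,"ry":0,"rz":0,"x":0,"y":0,"z":0,"jaw":-1}]' >/dev/null && python3 chk.py 59.5 5 && python3 -m jog '[{"rx":0,"ry":0,"rz":-0.4,"x":0.088,"y":-0.029,"z":0,"jaw":-1},{"rx":0,"ry":0,"rz":0,"x":0,"y":0,"z":0,"jaw":-1}]' >/dev/null && python3 chk.py 55.5 5
```

```text
t 21.12 p [0.5183 0.0405 0.1167] f [-2.5  2.4 -1.4] push 3.1 knob ang 72.3 r 0.0766
t 21.38 p [0.5238 0.0399 0.1167] f [-2.6  2.4 -1.1] push 3.3 knob ang 68.3 r 0.0766
t 21.62 p [0.5293 0.0389 0.1167] f [-1.5  2.  -1.3] push 2.2 knob ang 64.2 r 0.0765
t 21.88 p [0.5339 0.038  0.1167] f [-4.8  3.8  1. ] push 6.0 knob ang 60.8 r 0.0765
```

```bash
python3 -m jog '[{"rx":0,"ry":0,"rz":-0.1,"x":0.022,"y":-0.012,"z":0,"jaw":-1},{"rx":0,"ry":0,"rz":0,"x":0,"y":0,"z":0,"jaw":-1}]' >/dev/null; python3 chk.py 59 8.5 && python3 -m jog '[{"rx":0,"ry":0,"rz":0,"x":0.022,"y":-0.012,"z":0,"jaw":-1},{"rx":0,"ry":0,"rz":0,"x":0,"y":0,"z":0,"jaw":-1}]' >/dev/null && python3 chk.py 59 8.5
```

```text
t 22.12 p [0.5345 0.0379 0.1166] f [-6.3  5.8  1.4] push 8.4 knob ang 60.4 r 0.0766
```

```bash
python3 -m jog '[{"rx":0,"ry":0,"rz":0,"x":0.016,"y":-0.009,"z":0,"jaw":-1},{"rx":0,"ry":0,"rz":0,"x":0,"y":0,"z":0,"jaw":-1}]' >/dev/null; python3 chk.py 59 10.8 && python3 -m jog '[{"rx":0,"ry":0,"rz":0,"x":0.016,"y":-0.009,"z":0,"jaw":-1},{"rx":0,"ry":0,"rz":0,"x":0,"y":0,"z":0,"jaw":-1}]' >/dev/null && python3 chk.py 59 11; python3 red.py
```

```text
t 22.38 p [0.5351 0.0376 0.1166] f [-7.8  5.8  1.9] push 9.6 knob ang 59.9 r 0.0766
t 22.62 p [0.5357 0.0374 0.1166] f [-9.1  6.1  1.9] push 10.9 knob ang 59.5 r 0.0768
15 red deg 37.55527983505361 r 0.08539401194887962 to go 0.8447201649463878
```

```bash
python3 -m jog '[{"rx":0,"ry":0,"rz":0,"x":0.013,"y":-0.008,"z":0,"jaw":-1},{"rx":0,"ry":0,"rz":0,"x":0,"y":0,"z":0,"jaw":-1},{"rx":0,"ry":0,"rz":0,"x":0,"y":0,"z":0,"jaw":-1}]' >/dev/null; python3 chk.py 59 99; python3 -m jog '[{"rx":0,"ry":0,"rz":0,"x":-0.05,"y":0.03,"z":0,"jaw":-1},{"rx":0,"ry":0,"rz":0,"x":-0.2,"y":0.12,"z":0,"jaw":-1},{"rx":0,"ry":0,"rz":0,"x":-0.3,"y":0.2,"z":0,"jaw":-1},{"rx":0,"ry":0,"rz":0,"x":-0.1,"y":0.2,"z":0.5,"jaw":-1},{"rx":0,"ry":0,"rz":0,"x":-0.1,"y":0.2,"z":0.8,"jaw":-1},{"rx":0,"ry":0,"rz":0,"x":0,"y":0.2,"z":0.8,"jaw":-1},{"rx":0,"ry":0,"rz":0,"x":0,"y":0,"z":0,"jaw":-1},{"rx":0,"ry":0,"rz":0,"x":0,"y":0,"z":0,"jaw":-1}]'; python3 red.py; python3 - <<'E'
from h import *
import glob
im=cv2.imread(sorted(glob.glob("pics/s_*.png"),key=lambda f:int(f[7:-4]))[-1])[:,:,::-1]
a=cv2.resize(im[180:310,205:365],None,fx=5,fy=4.6,interpolation=2)
cv2.imwrite("pics/v4.png",a[:,:,::-1])
E
```

```text
t 23.05 p [0.5364 0.0371 0.1166] f [-9.3  7.5  3.1] push 11.9 knob ang 58.9 r 0.0769
clock: 24.05
tcp_pos: [0.4926, 0.0922, 0.2423]
orientation: [3.022, -0.857, 0.0]
contact_force: [0.2, -0.9, -0.0]
grip_width: -0.0001
gripper_force: 0.0
15 red deg 37.55527983505361 r 0.08539401194887962 to go 0.8447201649463878
```

View pics/v4.png

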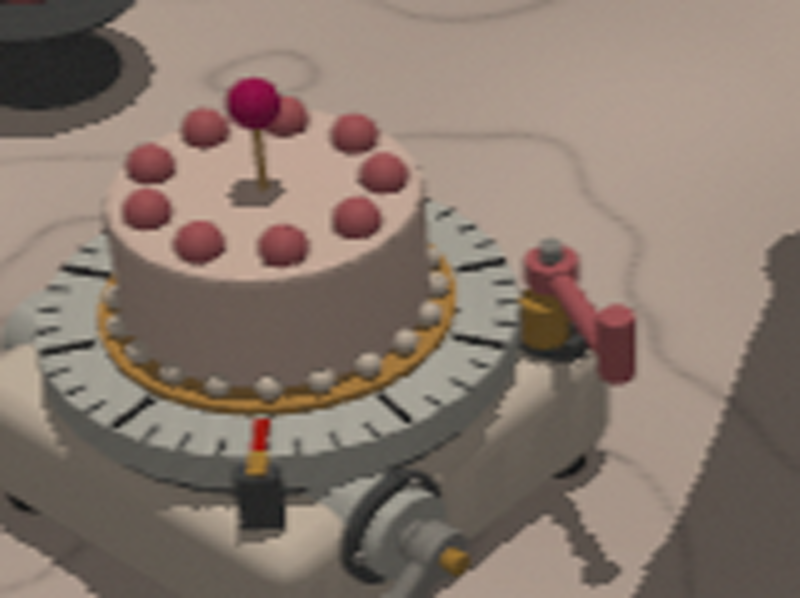

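The red line at (262,435) sits on the blade at (257,463). The lever has swung round to (615,340) and stayed there, and the gripper is clear of everything.

```bash
python3 -c "
from bench import r
print(r.hand_in())"
```

```text
the job is handed in; nothing more can be done
None
```

The job is handed in: by camera the red line stands about half a degree short of the pointer (2 degrees allowed), the clamp lever was pushed to about 12 N and stayed put when let go, and the cake looked undisturbed; no verdict came back.

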